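Start the plate shaker

TASK

Start the plate shaker by its controls, in this order: rock the black power switch fully over to its on end (the raised end with the white stripe), then push the square yellow key fully down until it stays down, then press the round green key fully down and let it come back up. Only press, with the fingertips, and never press the red key. Pick nothing up and leave the well plate and the things standing round the shaker where they are.

Things in the scene. Friction and masses are not known exactly. Their poses are not given: they have to be found in the camera images.
- shaker: white plate shaker, fixed, 200 (x) x 270 (y) x 56 mm; origin under its centre on the table, x to its rear, y to its left, z up. On its flat top (z = 56 mm) four controls stand in a row at x = -60, y = -87, -29, 29, 87 mm; which is where varies. Closed fingers over one clear the next. At x = 46 mm is a fixed platform 100 x 150 mm, top at z = 70 mm.
- power (a joint): black rocker, rad: 0 = off (starts at 0 to 0.04), 0.36 = fully on; hinge along the shaker's y in its middle. A shallow V, 24 mm wide, 22 mm each side: off, the front half is level and the rear half slopes up by 0.36. Press the rear half straight down about 7 mm till level (8 mm above the housing's top) = fully on. Stays where left; about 3 N.
- power_on_end (a point): point on the white stripe, on the upper face of the rocker's rear (on) half, 15 mm behind the hinge; turns with the rocker; when off about 13 mm above the housing's top.
- mode (a joint): square yellow latching key, m pressed down: 0 = up (a start may lie up to 0.0006), 0.006 = fully down. No spring: it stays where it is left; slides with about 3 N. Cap 26 x 26 mm.
- mode_top (a point): centre of the cap's top face, 12 mm above the housing's top when the key is up; z is up. Moves with the key.
- start (a joint): round green push key, m pressed down: 0 = up, 0.006 = fully down. Spring return, 1 N at the start and 4 N fully down. Cap diameter 28 mm.
- start_top (a point): centre of the cap's top face, 12 mm above the housing's top when the key is up; z is up. Moves with the key.
- stop (a joint): round red push key, like the green one; must not be pressed. m pressed down.
- stop_top (a point): centre of the cap's top face, 12 mm above the housing's top when the key is up; z is up. Moves with the key.
- plate: white 96-well plate, 86 x 127 x 16 mm, loose on the shaker's platform between low stops; origin at the centre of its underside.
- dropper: loose brown dropper bottle with black cap, diameter 34 mm, 102 mm tall, standing left of the shaker; origin at the centre of its underside.
- tube: small loose micro tube with green cap, 42 x 20 x 13 mm, lying in front of the shaker; origin at the centre of its underside.
- cooler: loose violet cooling block with tubes, 66 x 98 x 59 mm, standing right of the shaker; origin at the centre of its underside.
Things that resemble listed ones, but are neither listed nor needed, are in the scene too. Of the things that look like the cooler, take the one that is farthest from the robot's base at the start.

How it is judged:
By the outcome, as a careful person would: the job done as asked, in the order asked, and still so for the second after the job is handed in, with the robot touching nothing.
It also fails if it takes over 35 s, if anything falls off the work surface, if the arm or the gripper's body presses on something with over 40 N, if the wrist force passes 120 N, or if a joint passes its speed limit or range.

ROBOT

A 6-joint arm with a two-finger parallel gripper is mounted at the origin on a cart in front of the work surface, level with it; the furniture and walls round the work are solid. World frame = base frame: x ahead of the robot, y to its left, z up, the work surface at z = 0. Lengths are in m, angles in rad, forces in N, time in s.
With the tool pointing down it reaches from about 0.25 to 0.85 m from the base axis. Payload 12.5 kg.
Tool frame: the origin (TCP) lies midway between the tips of the shut fingers; the grasp point (between the pads) lies behind it (ctrl.hold_point_z is the z of the grasp point in the tool frame, in m); z points along the fingers, y is the line along which they close (so a half turn about z gives the same grasp; the last joint's range is limited). The gripper opens to 93 mm and grips with 3 to 60 N. Pads are 15 mm wide; open, the fingers measure 128 mm over their backs; the gripper's body (75 mm by 188 mm) begins 65 mm behind the grasp point.
Start: joints at [-1.226, 0.351, 1.652, -0, 1.139, -0.085], TCP at [0.229, -0.5, 0.188] pointing down, gripper open.
Joint ranges: [-2.75, 2.75], [-0.79, 2.1], [0.01, 2.65], [-1.57, 4.71], [0.07, 3.14], [-2.87, 2.87]. Speed limits (rad/s): [2.22, 2.22, 2.79, 3.14, 3.14, 3.14].

INTERFACE

Orientations are given as a unit quaternion [w, x, y, z].
In Python, from rig import ctrl, eyes gives the robot as it stands.
- The arm moves only by the tool jog_arm, never from a script. Its argument "increments" is a list of rows, each an object of numbers: "dx", "dy", "dz": the shift along the tool's x, y, z each as a share of 60 cm, from -1 to 1; "twist": the turn about the tool's z as a share of 180 degrees, from -1 to 1. A call has 1 to 8 rows; each row shifts and turns the commanded pose from where the row before left it, along the tool's axes as they then stand; what a row does not reach is not made up. A row lasts 1/10 s, in which the tool goes at most 50 mm and 8.59 degrees, less where a joint would pass 70% of its speed; a pose out of reach is approached as far as the arm can. A call with a number of a shift or a turn outside -1 to 1 is refused whole. A call with a gripper value outside its range is refused whole. "grip" is the closure, from -1 (fully open) to 1 (shut), set as the call begins (left out, the last holds). The fingers move at their own pace and stop on an object; the grip force is fixed at half the most. Time passes only in rows, so rows that do not move let the fingers close. It gives the time, the measured TCP pose, the force, the opening and the grip force at its end, in the units of the state.
- ctrl.get_state(): the state, without advancing time (a new reading comes with each control period).
- eyes.camera(name): name is "scene" or "top" or "wrist"; returns the picture (384x512x3 uint8, red, green, blue); there is no depth.
- eyes.camera_params(name): a dict with "fx", "fy", "cx", "cy" (pixels), "origin" and "orientation" of the camera in the world; the wrist camera has in their place "hand_eye" (4x4, takes a point from camera to tool coordinates, whose origin is the TCP and whose axes are the flange's). Camera axes: x right, y down, z forward; pixel columns grow to the right and rows downward; lengths in m; the calibration is good to about 2 mm. A picture is of the moment at which its call begins: read the wrist's pose just before it. camera_params takes no time and is no camera call.
- ctrl.hand_in(): hands the job in; it is judged then, once.
The state is a dict: "t": time; "joints": joint angles; "joint_vel": joint speeds; "joint_torque": joint torques, N m; "tool_pos": TCP position; "tool_rot": TCP orientation; "contact_force": force on the tool from outside, world axes, zero at the start; "ft_torque": the same for the moment, N m; "gripper_width": finger opening in m; "grasp_force": force on a finger pad.
Only numpy, scipy, OpenCV 4.12 (cv2) and the standard library are available. Lean on these libraries where they do the work, as an engineer would, in place of code of your own. Each camera call takes 0.05 s, during which the arm holds its last target. There are 200 camera calls.

## Working session

There is one attempt and no reset: what is moved stays moved. The work goes in short steps, Python scripts to look and compute and a tool call to move; the robot and the scene stay as the last step left them, time stands still between calls to the robot, and variables do not carry over. Pictures are saved under pics/ and viewed, at most 10 in all, crops included, and the job is handed in when it is done.

Besides the shell and the picture viewer there is one more tool, called after ">>>" by a JSON object that holds its "name" and its "arguments", one argument or row to a line. jog_arm: Moves the arm, as the interface text tells. Shift numbers are shares of 60 cm and turn numbers shares of 180 degrees, none past 1 either way. Its arguments: {"type":"object","properties":{"increments":{"type":"array","items":{"type":"object","properties":{"dx":{"type":"number"},"dy":{"type":"number"},"dz":{"type":"number"},"twist":{"type":"number"}}}},"grip":{"type":"number"}},"required":["increments"]}

```bash
mkdir -p pics; python3 - <<'E'
from rig import ctrl, eyes
import cv2
s=ctrl.get_state(); print(s['t'],s['tool_pos'],s['tool_rot'],s['gripper_width'],ctrl.hold_point_z)
for n in ("scene","top"):
    im=eyes.camera(n); cv2.imwrite(f"pics/{n}0.png",im[...,::-1]); print(n,eyes.camera_params(n))
print(eyes.camera_params("wrist"))
E
```

```text
0.0 [ 0.22905956 -0.4996095   0.18790903] [-5.70048388e-04  9.77000002e-01  2.13238514e-01 -8.07680256e-05] 0.09320036187097576 -0.0188
scene {'fx': 469.0012713396732, 'fy': 469.0012713396732, 'cx': 257.57525475771337, 'cy': 185.48310641307543, 'origin': array([-0.03193141,  0.71405976,  1.06052162]), 'orientation': array([ 0.11851127, -0.31010403,  0.88343403, -0.33065825])}
top {'fx': 436.64640650135163, 'fy': 436.64640650135163, 'cx': 259.69513298138276, 'cy': 198.65958734845577, 'origin': array([0.40776539, 0.04885322, 1.08215725]), 'orientation': array([ 0.03846408, -0.69596197,  0.71512974, -0.05241089])}
{'fx': 309.2584381693706, 'fy': 309.2584381693706, 'cx': 254.65522404988897, 'cy': 190.71360822930833, 'hand_eye': array([[-8.70008654e-04, -9.70682445e-01, -2.40363962e-01,
         6.60663010e-02],
       [ 9.99999485e-01, -7.19118687e-04, -7.15466325e-04,
         8.92389443e-04],
       [ 5.21640385e-04, -2.40364460e-01,  9.70682571e-01,
        -1.97079522e-01],
       [ 0.00000000e+00,  0.00000000e+00,  0.00000000e+00,
         1.00000000e+00]])}
```

View pics/top0.png

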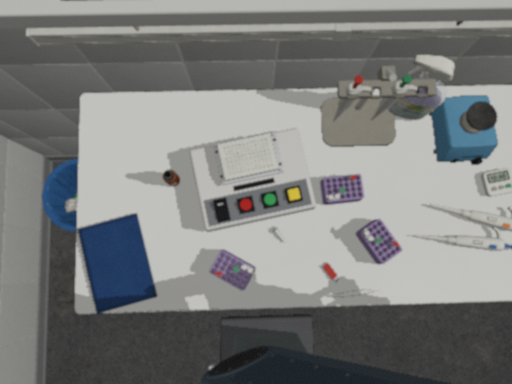

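View pics/scene0.png

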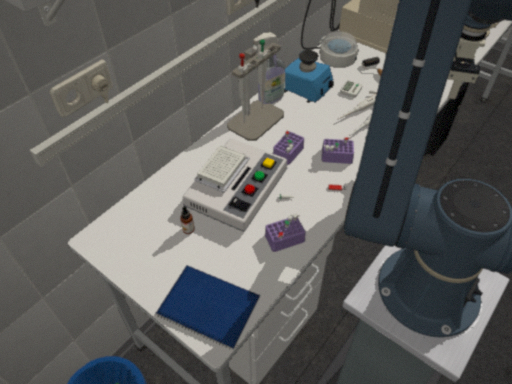

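The top view shows the shaker near (253,180). From left to right its controls are black (222,210), red (246,204), green (270,199) and yellow (294,194). I'll enlarge that area.

```bash
python3 - <<'E'
import cv2
a=cv2.imread("pics/top0.png")[125:235,180:325]; b=cv2.imread("pics/scene0.png")[135:225,180:290]
cv2.imwrite("pics/c.png",cv2.resize(a,None,fx=5.5,fy=5.4,interpolation=cv2.INTER_CUBIC))
cv2.imwrite("pics/d.png",cv2.resize(b,None,fx=6,fy=6,interpolation=cv2.INTER_CUBIC))
E
```

```text
(no output)
```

View pics/c.png

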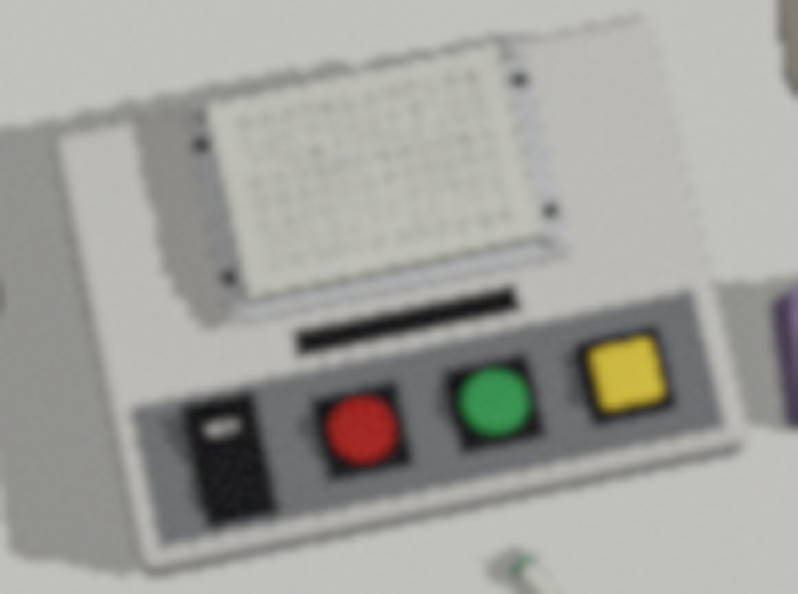

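View pics/d.png

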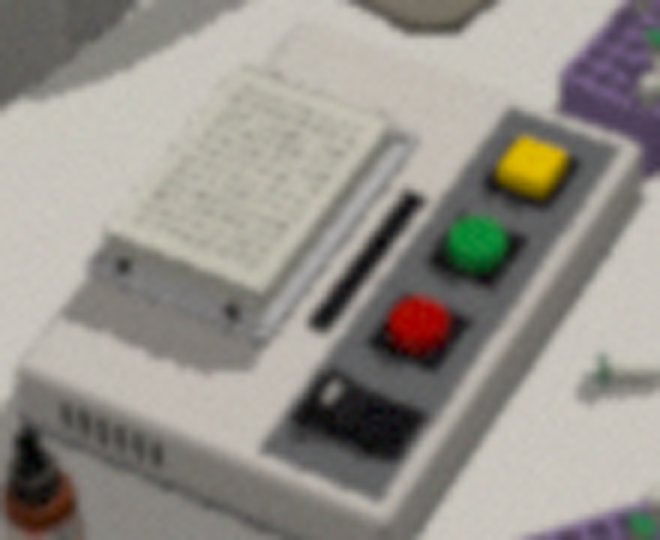

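Top crop (5.5x/5.4x): stripe (222,428), red (363,429), green (495,401), yellow (627,373). Scene crop (6x): stripe (332,390), red (419,322), green (477,240), yellow (533,163).

```bash
python3 - <<'E'
from rig import ctrl, eyes
import numpy as np
from scipy.spatial.transform import Rotation as R
from scipy.optimize import least_squares
H=np.array([.069,.068,.068,.068])
def ray(n,uv,z):
    p=eyes.camera_params(n); q=p['orientation']; r=R.from_quat(q[[1,2,3,0]])
    d=r.apply(np.c_[(uv[:,0]-p['cx'])/p['fx'],(uv[:,1]-p['cy'])/p['fy'],np.ones(len(uv))])
    return p['origin']+d*((z-p['origin'][2])/d[:,2])[:,None]
T=np.array([[222,428],[363,429],[495,401],[627,373]])+.5
T=T/[5.5,5.4]-.5+[180,125]
S=(np.array([[332,390],[419,322],[477,240],[533,163]])+.5)/6-.5+[180,135]
a,b=ray("top",T,H),ray("scene",S,H); print(a.round(4),b.round(4),sep='\n')
L=np.array([[-.045,.087],[-.06,.029],[-.06,-.029],[-.06,-.087]])
def m(v):
    c,s=np.cos(v[2]),np.sin(v[2]); return L@np.array([[c,s],[-s,c]])+v[:2]
for P in (a,b,(a+b)/2):
    f=least_squares(lambda v:(m(v)-P[:,:2]).ravel(),[.5,.05,0]); print(f.x.round(4),(f.fun.reshape(-1,2)*1e3).round(1).tolist())
print(m(f.x).round(4))
s=ctrl.get_state();M=R.from_quat(s['tool_rot'][[1,2,3,0]]).as_matrix();print(M.round(4))
E
```

```text
[[ 0.5287  0.12    0.069 ]
 [ 0.5268  0.0603  0.068 ]
 [ 0.5376  0.0038  0.068 ]
 [ 0.5484 -0.053   0.068 ]]
[[ 0.5301  0.1203  0.069 ]
 [ 0.5256  0.0633  0.068 ]
 [ 0.5368  0.006   0.068 ]
 [ 0.5473 -0.051   0.068 ]]
[0.5905 0.0438 0.1982] [[0.6, 0.3], [-0.8, 0.2], [-0.2, -0.2], [0.4, -0.3]]
[0.5902 0.0451 0.1863] [[-0.2, 1.9], [0.3, -0.8], [-0.2, -0.6], [0.1, -0.5]]
[0.5904 0.0445 0.1923] [[0.2, 1.1], [-0.3, -0.3], [-0.2, -0.4], [0.3, -0.4]]
[[ 0.5296  0.1213]
 [ 0.5259  0.0615]
 [ 0.537   0.0045]
 [ 0.5481 -0.0524]]
[[ 9.090e-01  4.167e-01 -4.000e-04]
 [ 4.167e-01 -9.090e-01  1.000e-03]
 [ 1.000e-04 -1.000e-03 -1.000e+00]]
```

All the heights and spacings fit a shaker pose of (0.590, 0.0445) with yaw 0.192 rad. Next I'll shut the fingers, align with the shaker and head for the rocker's stripe.

>>> {"name": "jog_arm", "arguments": {
  "grip": 1,
  "increments": [
    {"twist": 0.038},
    {"twist": 0.038},
    {"dx": 0.043,"dy": -0.0575},
    {"dx": 0.043,"dy": -0.0575},
    {"dx": 0.043,"dy": -0.0575},
    {"dx": 0.043,"dy": -0.0575},
    {"dx": 0.043,"dy": -0.0575},
    {"dx": 0.043,"dy": -0.0575}
  ]
}}

```text
$.increments[0]: bad value
```

>>> {"name": "jog_arm", "arguments": {
  "increments": [
    {"dx": 0.043,"dy": -0.0575},
    {"dx": 0.043,"dy": -0.0575},
    {"dx": 0.043,"dy": -0.0575},
    {"dx": 0.043,"dy": -0.0575},
    {"dx": 0.043,"dy": -0.0575},
    {"dx": 0.043,"dy": -0.0575},
    {"dx": 0.043,"dy": -0.0575},
    {}
  ]
}}

```text
$.increments[0]: bad value
```

```bash
cat > h.py <<'E'
from rig import ctrl, eyes
import numpy as np
from scipy.spatial.transform import Rotation as R
T={'stripe':(.5296,.1210,.080),'mode':(.5481,-.0524,.080),'start':(.537,.0045,.080)}
def go(k):
    s=ctrl.get_state();r=R.from_quat(s['tool_rot'][[1,2,3,0]]);M=r.as_matrix()
    print('t',round(s['t'],2),'pos',s['tool_pos'].round(4),'yaw',np.arctan2(M[1,0],M[0,0]).round(4),'F',s['contact_force'].round(1),'w',round(s['gripper_width'],4))
    print(k,'shares',(r.inv().apply(np.array(T[k])-s['tool_pos'])/.6).round(4))
E
python3 -c "from h import *;go('stripe')"
```

```text
t 0.1 pos [ 0.2291 -0.4996  0.188 ] yaw 0.4298 F [0.1 0.2 0.1] w 0.0927
stripe shares [ 0.8863 -0.7314  0.1808]
```

The rows probably need all four numbers, so I'll give every key.

>>> {"name": "jog_arm", "arguments": {
  "grip": 1,
  "increments": [
    {"dx": 0,"dy": 0,"dz": 0,"twist": 0.038},
    {"dx": 0,"dy": 0,"dz": 0,"twist": 0.038},
    {"dx": 0.043,"dy": -0.0575,"dz": 0,"twist": 0},
    {"dx": 0.043,"dy": -0.0575,"dz": 0,"twist": 0},
    {"dx": 0.043,"dy": -0.0575,"dz": 0,"twist": 0},
    {"dx": 0.043,"dy": -0.0575,"dz": 0,"twist": 0},
    {"dx": 0.043,"dy": -0.0575,"dz": 0,"twist": 0},
    {"dx": 0.043,"dy": -0.0575,"dz": 0,"twist": 0}
  ]
}}

```text
t: 0.9
tool_pos: [0.3422, -0.2656, 0.1883]
tool_rot: [-0.0, 0.995, 0.095, -0.0]
contact_force: [0.6, 0.6, -0.3]
gripper_width: 0.0334
grasp_force: 0.0
```

```bash
python3 -c "from h import *;go('stripe')"
```

```text
t 0.9 pos [ 0.3422 -0.2656  0.1883] yaw 0.1908 F [ 0.6  0.6 -0.3] w 0.0334
stripe shares [ 0.4289 -0.5734  0.1806]
```

>>> {"name": "jog_arm", "arguments": {
  "increments": [
    {"dx": 0.043,"dy": -0.0575,"dz": 0,"twist": 0},
    {"dx": 0.043,"dy": -0.0575,"dz": 0,"twist": 0},
    {"dx": 0.043,"dy": -0.0575,"dz": 0,"twist": 0},
    {"dx": 0.043,"dy": -0.0575,"dz": 0,"twist": 0},
    {"dx": 0.043,"dy": -0.0575,"dz": 0,"twist": 0},
    {"dx": 0.043,"dy": -0.0575,"dz": 0,"twist": 0},
    {"dx": 0.043,"dy": -0.0575,"dz": 0,"twist": 0},
    {"dx": 0.043,"dy": -0.0575,"dz": 0,"twist": 0}
  ]
}}

```text
t: 1.7
tool_pos: [0.4925, 0.0447, 0.1883]
tool_rot: [0.0, 0.995, 0.095, -0.0]
contact_force: [0.0, -0.2, -0.2]
gripper_width: 0.0004
grasp_force: 0.0
```

>>> {"name": "jog_arm", "arguments": {
  "increments": [
    {"dx": 0.03,"dy": -0.04,"dz": 0,"twist": 0},
    {"dx": 0,"dy": 0,"dz": 0,"twist": 0},
    {"dx": 0,"dy": 0,"dz": 0,"twist": 0}
  ]
}}

```text
t: 2.0
tool_pos: [0.5049, 0.07, 0.188]
tool_rot: [0.0, 0.995, 0.096, -0.0]
contact_force: [-0.0, 0.3, -0.8]
gripper_width: 0.0004
grasp_force: 0.0
```

```bash
python3 -c "
from h import *;go('stripe');import cv2
cv2.imwrite('pics/w1.png',eyes.camera('wrist')[...,::-1])"
```

```text
t 2.0 pos [0.5049 0.07   0.188 ] yaw 0.1923 F [-0.   0.3 -0.8] w 0.0004
stripe shares [ 0.0568 -0.0755  0.18  ]
```

View pics/w1.png

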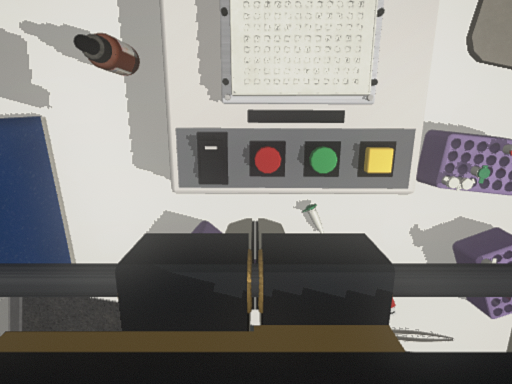

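The wrist view shows the shaker square to the tool, with the stripe at (210.5,148), red (267,160), green (324,160) and yellow (379.5,160). I'll cross-check these positions.

```bash
python3 - <<'E'
from h import *
s=ctrl.get_state();r=R.from_quat(s['tool_rot'][[1,2,3,0]]);p=eyes.camera_params('wrist');E=np.array(p['hand_eye'])
for u,v,z in((210.5,148,.069),(267,160,.068),(324,160,.068),(379.5,160,.068)):
    d=r.apply(E[:3,:3]@[(u-p['cx'])/p['fx'],(v-p['cy'])/p['fy'],1]);o=s['tool_pos']+r.apply(E[:3,3])
    print((o+d*(z-o[2])/d[2]).round(4))
E
```

```text
[0.5285 0.1191 0.069 ]
[0.5272 0.0601 0.068 ]
[0.5383 0.0024 0.068 ]
[ 0.5491 -0.0538  0.068 ]
```

>>> {"name": "jog_arm", "arguments": {
  "increments": [
    {"dx": 0.028,"dy": -0.0375,"dz": 0,"twist": 0},
    {"dx": 0.028,"dy": -0.0375,"dz": 0,"twist": 0},
    {"dx": 0,"dy": 0,"dz": 0.06,"twist": 0},
    {"dx": 0,"dy": 0,"dz": 0.06,"twist": 0},
    {"dx": 0,"dy": 0,"dz": 0.05,"twist": 0},
    {"dx": 0,"dy": 0,"dz": 0,"twist": 0},
    {"dx": 0,"dy": 0,"dz": 0,"twist": 0}
  ]
}}

```text
t: 2.75
tool_pos: [0.5298, 0.1196, 0.0872]
tool_rot: [0.0, 0.995, 0.095, -0.0]
contact_force: [0.1, 0.3, -0.0]
gripper_width: 0.0003
grasp_force: 0.0
```

```bash
python3 -c "from h import *;go('stripe')"
```

```text
t 2.75 pos [0.5298 0.1196 0.0872] yaw 0.1899 F [ 0.1  0.3 -0. ] w 0.0003
stripe shares [ 0.0001 -0.0024  0.012 ]
```

>>> {"name": "jog_arm", "arguments": {
  "increments": [
    {"dx": 0,"dy": -0.0015,"dz": 0.01,"twist": 0},
    {"dx": 0,"dy": 0,"dz": 0.01,"twist": 0},
    {"dx": 0,"dy": 0,"dz": 0.01,"twist": 0},
    {"dx": 0,"dy": 0,"dz": 0.005,"twist": 0},
    {"dx": 0,"dy": 0,"dz": 0.003,"twist": 0},
    {"dx": 0,"dy": 0,"dz": 0,"twist": 0}
  ]
}}

```text
t: 3.35
tool_pos: [0.5294, 0.1213, 0.0635]
tool_rot: [0.0, 0.995, 0.095, -0.0]
contact_force: [0.5, 1.1, -0.1]
gripper_width: 0.0006
grasp_force: 0.0
```

>>> {"name": "jog_arm", "arguments": {
  "increments": [
    {"dx": 0,"dy": 0,"dz": 0.002,"twist": 0},
    {"dx": 0,"dy": 0,"dz": 0,"twist": 0}
  ]
}}

```text
t: 3.55
tool_pos: [0.5295, 0.1213, 0.0624]
tool_rot: [-0.0, 0.995, 0.095, 0.0]
contact_force: [-0.2, -0.1, 1.0]
gripper_width: 0.0009
grasp_force: 0.0
```

>>> {"name": "jog_arm", "arguments": {
  "increments": [
    {"dx": 0,"dy": 0,"dz": 0.0015,"twist": 0},
    {"dx": 0,"dy": 0,"dz": 0,"twist": 0}
  ]
}}

```text
t: 3.75
tool_pos: [0.5295, 0.1213, 0.0615]
tool_rot: [0.0, 0.995, 0.095, -0.0]
contact_force: [0.5, -0.2, -0.3]
gripper_width: 0.0006
grasp_force: 0.0
```

```bash
python3 -c "
from h import *;go('stripe');import cv2
a=eyes.camera('top')[170:235,180:325,::-1];b=eyes.camera('scene')[135:225,180:290,::-1]
a=cv2.resize(a,(660,296),interpolation=2);b=cv2.resize(b[20:],(660,300),interpolation=2)
cv2.imwrite('pics/p1.png',cv2.vconcat([a,b]))"
```

```text
t 3.75 pos [0.5295 0.1213 0.0615] yaw 0.1911 F [ 0.5 -0.2 -0.3] w 0.0006
stripe shares [ 0.0001  0.0005 -0.0309]
```

View pics/p1.png

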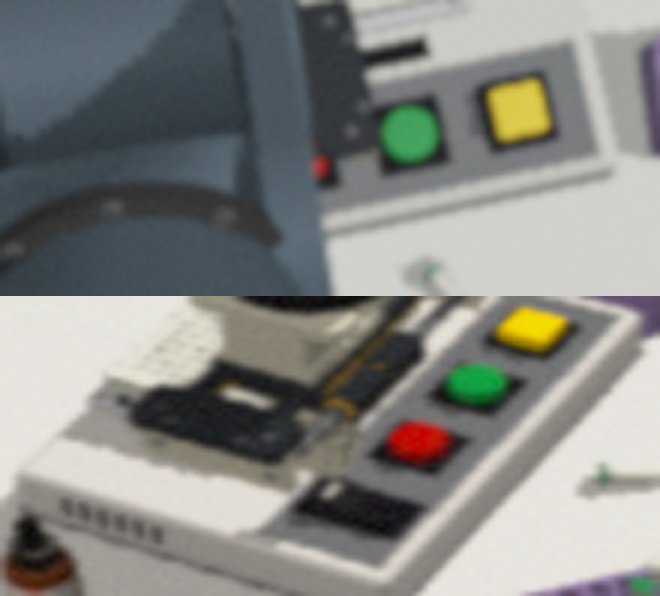

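The stripe is still visible at about (330,488) in the lower crop, with the fingers close to it but apparently not touching. I'll look closer, with the TCP and target projected.

```bash
python3 - <<'E'
from h import *;import cv2
im=eyes.camera('scene')[...,::-1].copy();s=ctrl.get_state();p=eyes.camera_params('scene');r=R.from_quat(p['orientation'][[1,2,3,0]])
def pr(x):
    c=r.inv().apply(x-p['origin']);return np.array([c[0]/c[2]*p['fx']+p['cx'],c[1]/c[2]*p['fy']+p['cy']])
c=cv2.resize(im[165:225,205:285],(800,600),interpolation=2)
tr=R.from_quat(s['tool_rot'][[1,2,3,0]])
for z,col in((0,(0,0,255)),(-.0188,(255,0,255)),(-.065-.0188,(255,255,0))):
    q=(pr(s['tool_pos']+tr.apply([0,0,z]))-[205,165]+.5)*10-.5;print(z,q);cv2.circle(c,tuple(int(i) for i in q),4,col,-1)
cv2.imwrite('pics/p2.png',c)
E
```

```text
0 [303.97980181 370.52486357]
-0.0188 [301.16681804 326.78899279]
-0.0838 [290.93982755 167.7812019 ]
```

View pics/p2.png

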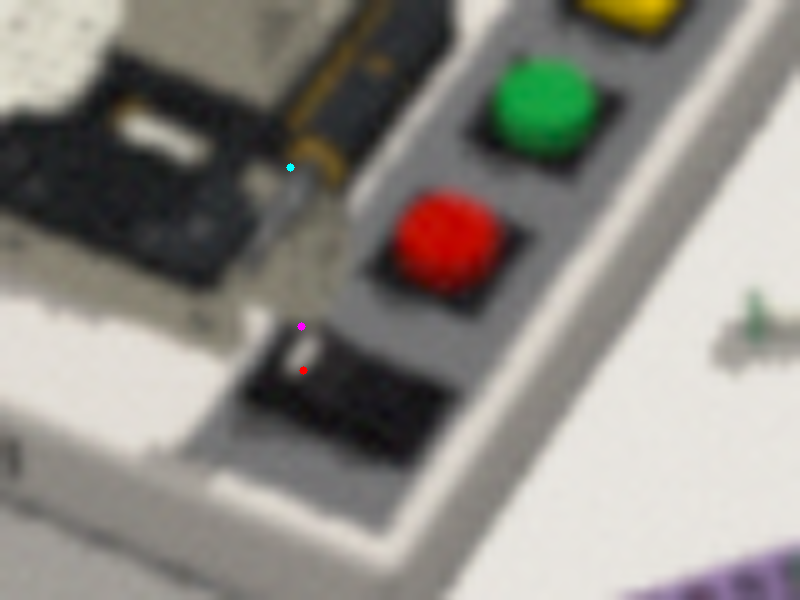

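The stripe hasn't moved and there is no contact force, so the real fingertips aren't where the TCP says they are. I'll check with the wrist camera next to a brighter scene crop.

```bash
python3 - <<'E'
from h import *;import cv2
w=eyes.camera('wrist')[...,::-1];s=eyes.camera('scene')[...,::-1]
a=cv2.resize(w[120:330,155:355],(400,420),interpolation=2)
b=cv2.resize(s[155:213,205:260],(398,420),interpolation=2)
b=(255*(b/255.)**.6).astype('uint8')
cv2.imwrite('pics/p3.png',cv2.hconcat([a,b]))
E
```

```text
(no output)
```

View pics/p3.png

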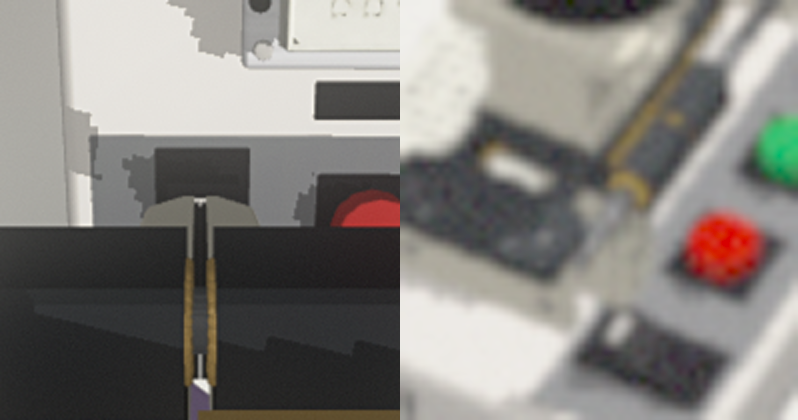

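The wrist crop shows the fingers centred on the rocker at (200,200). Their apparent width of 56 px, and the tip's position, put the tips about 18 mm above the reported TCP, so they haven't touched yet. I'll go down slowly and watch the force.

>>> {"name": "jog_arm", "arguments": {
  "increments": [
    {"dx": 0,"dy": 0,"dz": 0.005,"twist": 0},
    {"dx": 0,"dy": 0,"dz": 0.005,"twist": 0},
    {"dx": 0,"dy": 0,"dz": 0,"twist": 0}
  ]
}}

```text
t: 4.3
tool_pos: [0.5292, 0.1212, 0.055]
tool_rot: [0.0, 0.995, 0.095, -0.0]
contact_force: [-0.2, 0.3, 0.5]
gripper_width: 0.0005
grasp_force: 0.0
```

>>> {"name": "jog_arm", "arguments": {
  "increments": [
    {"dx": 0,"dy": 0,"dz": 0.005,"twist": 0},
    {"dx": 0,"dy": 0,"dz": 0,"twist": 0}
  ]
}}

```text
t: 4.5
tool_pos: [0.5293, 0.1213, 0.0521]
tool_rot: [0.0, 0.995, 0.095, -0.0]
contact_force: [-0.3, 0.2, -0.4]
gripper_width: 0.0004
grasp_force: 0.0
```

>>> {"name": "jog_arm", "arguments": {
  "increments": [
    {"dx": 0,"dy": 0,"dz": 0.004,"twist": 0},
    {"dx": 0,"dy": 0,"dz": 0,"twist": 0}
  ]
}}

```text
t: 4.7
tool_pos: [0.5293, 0.1212, 0.0498]
tool_rot: [0.0, 0.995, 0.095, -0.0]
contact_force: [0.7, -0.0, 0.8]
gripper_width: 0.0008
grasp_force: 0.0
```

>>> {"name": "jog_arm", "arguments": {
  "increments": [
    {"dx": 0,"dy": 0,"dz": 0.003,"twist": 0},
    {"dx": 0,"dy": 0,"dz": 0,"twist": 0}
  ]
}}

```text
t: 4.9
tool_pos: [0.5294, 0.1213, 0.0481]
tool_rot: [-0.0, 0.995, 0.095, -0.0]
contact_force: [0.8, -0.6, -0.4]
gripper_width: 0.0006
grasp_force: 0.0
```

>>> {"name": "jog_arm", "arguments": {
  "increments": [
    {"dx": 0,"dy": 0,"dz": 0.003,"twist": 0},
    {"dx": 0,"dy": 0,"dz": 0,"twist": 0}
  ]
}}

```text
t: 5.1
tool_pos: [0.5294, 0.1212, 0.0463]
tool_rot: [0.0, 0.995, 0.095, -0.0]
contact_force: [0.5, -0.5, -1.4]
gripper_width: 0.0006
grasp_force: 0.0
```

>>> {"name": "jog_arm", "arguments": {
  "increments": [
    {"dx": 0,"dy": 0,"dz": 0.003,"twist": 0},
    {"dx": 0,"dy": 0,"dz": 0,"twist": 0}
  ]
}}

```text
t: 5.3
tool_pos: [0.5294, 0.1212, 0.0445]
tool_rot: [0.0, 0.995, 0.095, -0.0]
contact_force: [1.2, 0.1, 0.1]
gripper_width: 0.0006
grasp_force: 0.0
```

>>> {"name": "jog_arm", "arguments": {
  "increments": [
    {"dx": 0,"dy": 0,"dz": 0.003,"twist": 0},
    {"dx": 0,"dy": 0,"dz": 0,"twist": 0}
  ]
}}

```text
t: 5.5
tool_pos: [0.5294, 0.1213, 0.0427]
tool_rot: [0.0, 0.995, 0.095, -0.0]
contact_force: [0.1, 0.1, 0.5]
gripper_width: 0.0006
grasp_force: 0.0
```

>>> {"name": "jog_arm", "arguments": {
  "increments": [
    {"dx": 0,"dy": 0,"dz": 0.003,"twist": 0},
    {"dx": 0,"dy": 0,"dz": 0,"twist": 0}
  ]
}}

```text
t: 5.7
tool_pos: [0.5294, 0.1213, 0.0409]
tool_rot: [0.0, 0.995, 0.095, -0.0]
contact_force: [-1.1, -0.5, -1.0]
gripper_width: 0.0007
grasp_force: 0.0
```

```bash
python3 - <<'E'
from h import *;import cv2
w=eyes.camera('wrist')[...,::-1];s=eyes.camera('scene')[...,::-1]
a=cv2.resize(w[120:330,155:355],(400,420),interpolation=2)
b=cv2.resize(s[155:213,205:260],(398,420),interpolation=2)
b=(255*(b/255.)**.6).astype('uint8')
cv2.imwrite('pics/p4.png',cv2.hconcat([a,b]));go('stripe')
E
```

```text
t 5.8 pos [0.5295 0.1213 0.0411] yaw 0.191 F [ 0.2 -0.   0.1] w 0.0006
stripe shares [ 0.0001  0.0005 -0.0648]
```

View pics/p4.png

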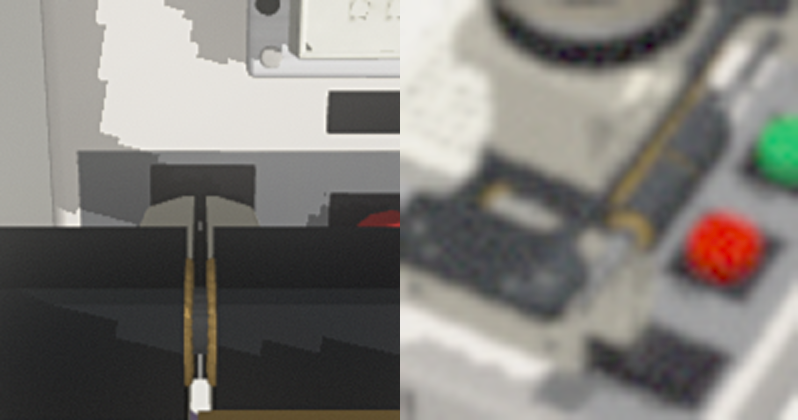

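The stripe is now hidden behind the fingers, and the bezel (the black surround, about 30 mm wide) gives a remaining gap of only a few millimetres. I'll continue in small steps.

>>> {"name": "jog_arm", "arguments": {
  "increments": [
    {"dx": 0,"dy": 0,"dz": 0.003,"twist": 0},
    {"dx": 0,"dy": 0,"dz": 0,"twist": 0}
  ]
}}

```text
t: 6.0
tool_pos: [0.5301, 0.1214, 0.0395]
tool_rot: [-0.0, 0.995, 0.095, 0.001]
contact_force: [1.3, 0.0, 1.1]
gripper_width: 0.0004
grasp_force: 0.8
```

>>> {"name": "jog_arm", "arguments": {
  "increments": [
    {"dx": 0,"dy": 0,"dz": 0.003,"twist": 0},
    {"dx": 0,"dy": 0,"dz": 0,"twist": 0}
  ]
}}

```text
t: 6.2
tool_pos: [0.5299, 0.1213, 0.0376]
tool_rot: [-0.0, 0.995, 0.095, 0.0]
contact_force: [2.2, 0.8, 2.0]
gripper_width: 0.0003
grasp_force: 1.3
```

>>> {"name": "jog_arm", "arguments": {
  "increments": [
    {"dx": 0,"dy": 0,"dz": 0.003,"twist": 0},
    {"dx": 0,"dy": 0,"dz": 0,"twist": 0}
  ]
}}

```text
t: 6.4
tool_pos: [0.5294, 0.1213, 0.0355]
tool_rot: [-0.0, 0.995, 0.095, -0.0]
contact_force: [1.7, 0.3, 2.1]
gripper_width: 0.0006
grasp_force: 1.0
```

Contact began at about z=0.0400, with a force of about 2 N. I'll continue until the end stop shows.

>>> {"name": "jog_arm", "arguments": {
  "increments": [
    {"dx": 0,"dy": 0,"dz": 0.003,"twist": 0},
    {"dx": 0,"dy": 0,"dz": 0,"twist": 0}
  ]
}}

```text
t: 6.6
tool_pos: [0.5296, 0.1213, 0.0341]
tool_rot: [0.0, 0.995, 0.095, 0.0]
contact_force: [2.2, 0.3, 4.8]
gripper_width: 0.0005
grasp_force: 2.2
```

>>> {"name": "jog_arm", "arguments": {
  "increments": [
    {"dx": 0,"dy": 0,"dz": 0.002,"twist": 0},
    {"dx": 0,"dy": 0,"dz": 0,"twist": 0}
  ]
}}

```text
t: 6.8
tool_pos: [0.5297, 0.1213, 0.0339]
tool_rot: [0.0, 0.995, 0.095, 0.0]
contact_force: [-4.7, -0.0, 18.8]
gripper_width: 0.0005
grasp_force: 9.2
```

>>> {"name": "jog_arm", "arguments": {
  "increments": [
    {"dx": 0,"dy": 0,"dz": 0.002,"twist": 0},
    {"dx": 0,"dy": 0,"dz": 0,"twist": 0}
  ]
}}

```text
t: 7.0
tool_pos: [0.5298, 0.1213, 0.0337]
tool_rot: [0.0, 0.995, 0.095, 0.0]
contact_force: [-7.9, -1.1, 31.9]
gripper_width: 0.0004
grasp_force: 16.0
```

The end stop is solid: 32 N at z=0.034, which puts the tips 30 mm above the reported TCP and matches the 8 mm level. I'll lift and go to the yellow key.

>>> {"name": "jog_arm", "arguments": {
  "increments": [
    {"dx": 0,"dy": 0,"dz": -0.06,"twist": 0},
    {"dx": 0,"dy": 0,"dz": -0.06,"twist": 0},
    {"dx": -0.005,"dy": 0.058,"dz": 0,"twist": 0},
    {"dx": -0.005,"dy": 0.058,"dz": 0,"twist": 0},
    {"dx": -0.005,"dy": 0.058,"dz": 0,"twist": 0},
    {"dx": -0.005,"dy": 0.058,"dz": 0,"twist": 0},
    {"dx": -0.005,"dy": 0.058,"dz": 0,"twist": 0},
    {"dx": 0,"dy": 0,"dz": 0,"twist": 0}
  ]
}}

```text
t: 7.8
tool_pos: [0.5473, -0.0555, 0.1029]
tool_rot: [0.0, 0.996, 0.094, -0.001]
contact_force: [0.2, 0.8, 0.7]
gripper_width: 0.0002
grasp_force: 0.0
```

```bash
python3 - <<'E'
from h import *;import cv2
T['mode']=(.5483,-.053,.044);go('mode')
w=eyes.camera('wrist')[...,::-1];s=eyes.camera('scene')[...,::-1]
a=cv2.resize(w[90:300,100:300],(400,420),interpolation=2)
b=cv2.resize(s[155:225,205:271],(396,420),interpolation=2)
cv2.imwrite('pics/p5.png',cv2.hconcat([a,b]))
E
```

```text
t 7.8 pos [ 0.5473 -0.0555  0.1029] yaw 0.1877 F [0.2 0.8 0.7] w 0.0002
mode shares [ 0.0026 -0.0038  0.0982]
```

View pics/p5.png

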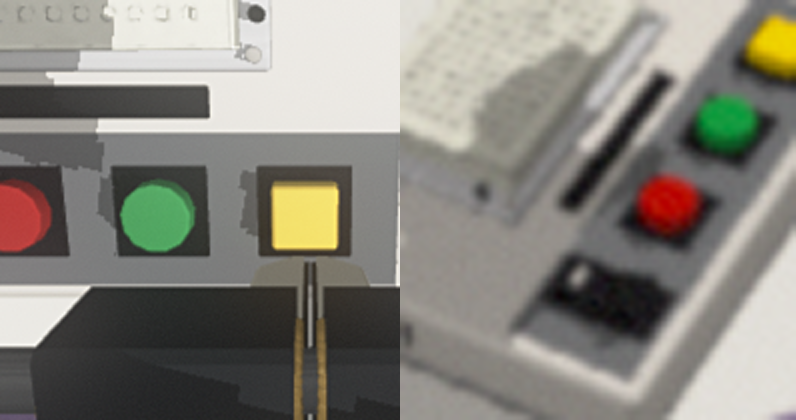

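The rocker now has its rear end down and its front end up, so it is on. The fingers line up with the yellow key, so I'll descend.

>>> {"name": "jog_arm", "arguments": {
  "increments": [
    {"dx": 0.0025,"dy": -0.004,"dz": 0.04,"twist": 0},
    {"dx": 0,"dy": 0,"dz": 0.04,"twist": 0},
    {"dx": 0,"dy": 0,"dz": 0.016,"twist": 0},
    {"dx": 0,"dy": 0,"dz": 0,"twist": 0}
  ]
}}

```text
t: 8.3
tool_pos: [0.5478, -0.0488, 0.0448]
tool_rot: [-0.0, 0.995, 0.096, -0.001]
contact_force: [0.4, -0.5, 0.4]
gripper_width: 0.0003
grasp_force: 0.0
```

>>> {"name": "jog_arm", "arguments": {
  "increments": [
    {"dx": 0,"dy": 0,"dz": 0.005,"twist": 0},
    {"dx": 0,"dy": 0,"dz": 0.005,"twist": 0},
    {"dx": 0,"dy": 0,"dz": 0.005,"twist": 0},
    {"dx": 0,"dy": 0,"dz": 0,"twist": 0}
  ]
}}

```text
t: 8.7
tool_pos: [0.5491, -0.0498, 0.0371]
tool_rot: [0.0, 0.995, 0.095, 0.0]
contact_force: [0.2, -0.1, -0.2]
gripper_width: 0.0006
grasp_force: 0.0
```

>>> {"name": "jog_arm", "arguments": {
  "increments": [
    {"dx": 0,"dy": 0,"dz": 0.003,"twist": 0},
    {"dx": 0,"dy": 0,"dz": 0,"twist": 0}
  ]
}}

```text
t: 8.9
tool_pos: [0.549, -0.0498, 0.0353]
tool_rot: [0.0, 0.995, 0.095, 0.0]
contact_force: [0.4, 0.3, 0.1]
gripper_width: 0.0
grasp_force: 0.5
```

>>> {"name": "jog_arm", "arguments": {
  "increments": [
    {"dx": 0,"dy": 0,"dz": 0.004,"twist": 0},
    {"dx": 0,"dy": 0,"dz": 0,"twist": 0}
  ]
}}

```text
t: 9.1
tool_pos: [0.5489, -0.0498, 0.0326]
tool_rot: [0.0, 0.995, 0.095, 0.0]
contact_force: [0.3, -0.4, 1.2]
gripper_width: 0.0006
grasp_force: 0.4
```

>>> {"name": "jog_arm", "arguments": {
  "increments": [
    {"dx": 0,"dy": 0,"dz": 0.004,"twist": 0},
    {"dx": 0,"dy": 0,"dz": 0,"twist": 0}
  ]
}}

```text
t: 9.3
tool_pos: [0.549, -0.0498, 0.0319]
tool_rot: [0.0, 0.995, 0.095, 0.0]
contact_force: [-8.3, 0.3, 22.5]
gripper_width: 0.0005
grasp_force: 11.5
```

>>> {"name": "jog_arm", "arguments": {
  "increments": [
    {"dx": 0,"dy": 0,"dz": 0.003,"twist": 0},
    {"dx": 0,"dy": 0,"dz": 0,"twist": 0}
  ]
}}

```text
t: 9.5
tool_pos: [0.5492, -0.0498, 0.0317]
tool_rot: [0.0, 0.995, 0.095, 0.0]
contact_force: [-14.8, 2.3, 42.5]
gripper_width: 0.0005
grasp_force: 21.7
```

The end stop came at z=0.032, exactly as predicted, so the key is fully down. Next is the green key.

>>> {"name": "jog_arm", "arguments": {
  "increments": [
    {"dx": 0,"dy": 0,"dz": -0.04,"twist": 0},
    {"dx": 0,"dy": 0,"dz": -0.04,"twist": 0},
    {"dx": -0.001,"dy": -0.045,"dz": 0,"twist": 0},
    {"dx": -0.001,"dy": -0.045,"dz": 0,"twist": 0},
    {"dx": 0,"dy": 0,"dz": 0,"twist": 0},
    {"dx": 0,"dy": 0,"dz": 0,"twist": 0}
  ]
}}

```text
t: 10.1
tool_pos: [0.5373, 0.0031, 0.0763]
tool_rot: [0.0, 0.995, 0.096, -0.0]
contact_force: [-0.2, -1.2, -0.5]
gripper_width: 0.0002
grasp_force: 0.0
```

```bash
python3 - <<'E'
from h import *
T['start']=(.5373,.004,.044);go('start')
E
```

```text
t 10.1 pos [0.5373 0.0031 0.0763] yaw 0.1921 F [-0.2 -1.2 -0.5] w 0.0002
start shares [ 0.0004 -0.0015  0.0539]
```

>>> {"name": "jog_arm", "arguments": {
  "increments": [
    {"dx": 0,"dy": 0,"dz": 0.03,"twist": 0},
    {"dx": 0,"dy": 0,"dz": 0.024,"twist": 0},
    {"dx": 0,"dy": 0,"dz": 0.01,"twist": 0},
    {"dx": 0,"dy": 0,"dz": 0.004,"twist": 0},
    {"dx": 0,"dy": 0,"dz": 0.003,"twist": 0},
    {"dx": 0,"dy": 0,"dz": 0,"twist": 0}
  ]
}}

```text
t: 10.7
tool_pos: [0.5377, 0.0027, 0.0343]
tool_rot: [0.0, 0.995, 0.095, 0.0]
contact_force: [-1.4, -1.7, 2.3]
gripper_width: 0.0005
grasp_force: 1.3
```

>>> {"name": "jog_arm", "arguments": {
  "increments": [
    {"dx": 0,"dy": 0,"dz": 0.003,"twist": 0},
    {"dx": 0,"dy": 0,"dz": 0,"twist": 0}
  ]
}}

```text
t: 10.9
tool_pos: [0.5379, 0.0028, 0.0325]
tool_rot: [0.0, 0.995, 0.095, 0.001]
contact_force: [-0.9, -3.2, 4.4]
gripper_width: 0.0003
grasp_force: 1.8
```

>>> {"name": "jog_arm", "arguments": {
  "increments": [
    {"dx": 0,"dy": 0,"dz": 0.003,"twist": 0},
    {"dx": 0,"dy": 0,"dz": 0,"twist": 0}
  ]
}}

```text
t: 11.1
tool_pos: [0.538, 0.0028, 0.0318]
tool_rot: [0.0, 0.995, 0.095, 0.001]
contact_force: [-5.2, -2.8, 17.5]
gripper_width: 0.0004
grasp_force: 9.1
```

One more small push, then lift well clear.

>>> {"name": "jog_arm", "arguments": {
  "increments": [
    {"dx": 0,"dy": 0,"dz": 0.0015,"twist": 0},
    {"dx": 0,"dy": 0,"dz": 0,"twist": 0}
  ]
}}

```text
t: 11.3
tool_pos: [0.538, 0.0028, 0.0315]
tool_rot: [0.0, 0.995, 0.095, 0.001]
contact_force: [-9.3, -3.0, 27.8]
gripper_width: 0.0006
grasp_force: 13.8
```

>>> {"name": "jog_arm", "arguments": {
  "increments": [
    {"dx": 0,"dy": 0,"dz": -0.04,"twist": 0},
    {"dx": 0,"dy": 0,"dz": -0.06,"twist": 0},
    {"dx": 0,"dy": 0,"dz": -0.06,"twist": 0},
    {"dx": 0,"dy": 0,"dz": -0.04,"twist": 0},
    {"dx": 0,"dy": 0,"dz": 0,"twist": 0},
    {"dx": 0,"dy": 0,"dz": 0,"twist": 0},
    {"dx": 0,"dy": 0,"dz": 0,"twist": 0},
    {"dx": 0,"dy": 0,"dz": 0,"twist": 0}
  ]
}}

```text
t: 12.1
tool_pos: [0.5368, 0.0031, 0.1481]
tool_rot: [-0.0, 0.995, 0.095, -0.001]
contact_force: [-1.0, -0.2, 0.0]
gripper_width: 0.0002
grasp_force: 0.0
```

```bash
python3 - <<'E'
from h import *
go('start');print(ctrl.hand_in())
E
```

```text
t 12.1 pos [0.5368 0.0031 0.1481] yaw 0.1911 F [-1.  -0.2  0. ] w 0.0002
start shares [ 0.001  -0.0021  0.1135]
the job is handed in; nothing more can be done
None
```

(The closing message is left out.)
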